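# Release the evaporator plug at its hidden notch and park it

## Robot

A 6-joint arm with a two-finger parallel gripper is mounted at the origin on the work surface. World frame = base frame: x ahead of the robot, y to its left, z up, the work surface at z = 0. Lengths are in m, angles in rad, forces in N, time in s.
With the tool pointing down it reaches from about 0.35 to 0.775 m from the base axis. Payload 5.5 kg.
Tool frame: the origin (TCP) lies between the finger pads, 19 mm behind the fingertips; this is the grasp point; z points along the fingers, y is the line along which they close (so a half turn about z gives the same grasp; the last joint's range is limited). The gripper opens to 85 mm and grips with 20 to 120 N. Pads are 22 mm wide; open, the fingers measure 114 mm over their backs; the gripper's body (76 mm by 85 mm) begins 54 mm behind the grasp point. The pads swing forward as they close: fully open they stand 13 mm farther back than shut.
Start: joints at [1.185, 0.313, 0.046, 1.304, 0, 1.431], TCP at [0.14, 0.558, 0.25] pointing down, gripper open.
Joint ranges: [-2.76, 2.76], [-0.86, 1.69], [-1.03, 1.26], [-2.2, 2.34], [-1.47, 1.5], [-3.14, 3.14]. Speed limits (rad/s): [2.57, 2.57, 3.14, 3.14, 3.14, 3.14].

## Interface

Orientations are given as a rotation vector (axis times angle).
In Python, from plant import robot gives the robot as it stands.
- The arm moves only by the tool play_rows, never from a script. Its argument "plan" is a list that holds one entry, the list of rows, each a list of 5 numbers: the shift along the tool's x, y, z in m, then the turn about the tool's z in degrees, then the closure in counts, from 0 (fully open) to 255 (shut). A call has 1 to 5 rows; each row shifts and turns the commanded pose from where the row before left it, along the tool's axes as they then stand; what a row does not reach is not made up. A row lasts 1/8 s, in which the tool goes at most 62.5 mm and 10.7 degrees, less where a joint would pass 70% of its speed; a pose out of reach is approached as far as the arm can. A call is refused whole if a number of a shift passes 0.0625 or a number of a turn 10.7, either way. A call with a gripper value outside its range is refused whole. The fingers move at their own pace and stop on an object; "grip_force" is the grip in N (left out, the last holds). Time passes only in rows, so rows that do not move let the fingers close. It gives the time, the measured TCP pose, the force, the opening and the grip force at its end, in the units of the state.
- robot.read_state(): the state, without advancing time (a new reading comes with each control period).
- robot.camera(name): name is "side" or "top"; returns the picture (420x560x3 uint8, red, green, blue); there is no depth.
- robot.get_calibration(name): a dict with "fx", "fy", "cx", "cy" (pixels), "extrinsics" (4x4, takes a point from world to camera coordinates). Camera axes: x right, y up, looking along -z (the intrinsics and any distortion apply to the point x, -y, -z); pixel columns grow to the right and rows downward; lengths in m; the calibration is good to about 2 mm. A picture is of the moment at which its call begins. get_calibration takes no time and is no camera call.
- robot.sign_off(): hands the job in; it is judged then, once.
The state is a dict: "t": time; "joint_pos": joint angles; "joint_vel": joint speeds; "joint_torque": joint torques, N m; "position": TCP position; "tcp_rot": TCP orientation; "contact_force": force on the tool from outside, world axes, zero at the start; "torque": the same for the moment, N m; "width": finger opening in m; "finger_force": force on a finger pad.
Only numpy, scipy, OpenCV 4.12 (cv2) and the standard library are available. Lean on these libraries where they do the work, as an engineer would, in place of code of your own. Each camera call takes 0.05 s, during which the arm holds its last target. There are 200 camera calls.

## Task

The plug of the steel evaporator vessel is held by a hidden bayonet. Grip its bar handle, turn it slowly counter-clockwise until the drag dips away, which tells that its lugs have reached the hidden notches, lift it gently straight out there without forcing it, and set it down gently, upright, in the aluminium parking cup, its steel collar resting on the cup's rim. Leave the dish, the jar and the screwdriver where they are.

Things in the scene. Friction and masses are not known exactly. Their poses are not given: they have to be found in the camera images.
- plug: The plug, loose, 0.15 to 0.3 kg, 80 mm tall; origin at the centre of its foot, z up its axis. Steel stem 28 mm across (z 0 to 34); round steel collar 68 mm across (z 32 to 40) hiding all below it; black bar handle 44 mm long along x, 14 mm thick along y (z 40 to 80). It starts locked in the vessel, foot about 60 mm over the table. 2 mm of side play.
- plug_lugs (a point): Centre of the plug's two square lugs, 15 mm above its foot: in line with the plug's x, 50 mm tip to tip, 7.5 mm wide, 7 mm high. A spring plate under the foot (16 N up, at most 1.5 mm of rise) presses them up against a ring hidden in the bore; this rubbing is the drag, about 0.05 to 0.2 N m about the plug's axis, felt when turning, drifting slowly with the load.
- plug_grip (a point): Point in the bar handle, on the plug axis, 66 mm above its foot: height for the TCP when gripping across the bar from above (along the plug y; fingertips 7 mm above the collar). Grip with 10 to 15 N: firm grips blur the feel. Under the notches the drag falls to a third or less and the spring pushes the gripper up by 4 to 10 N more; turned on, there is a bump and it drags again.
- bore (a point): Centre of the hidden ring in the vessel's bore, on the vessel's axis 85 mm over the table; axes of the vessel. The ring is 12 mm thick with two notches 12 mm wide, half a turn apart, through which the lugs leave upwards. They lie 25 to 85 degrees counter-clockwise (from above) of where the lugs are found; nothing shows where. Lugs pass only within about 5 degrees of them.
- vessel: The evaporator vessel, fixed: steel body 88 mm across, 96 mm high, bore 76 mm, on a square aluminium plate 110 mm wide, with two side fittings along x (to 65 mm from the axis, 36 mm up). Origin on its axis at the table, z up. Its yaw tells nothing of the notches. Contact forces of plug on vessel must stay under 55 N in all; the spring alone makes 30 N, so pull the locked plug with 20 N at most.
- cup: The parking cup, fixed: aluminium cup 70 mm across and 45 mm high, inside 57 mm across and 33 mm deep, on a flat round foot 100 mm across. Origin on its axis at the table, z up. With the plug parked, stem and lugs hang in the cup in any yaw, the collar rests on the rim, and the plug's foot is 13 mm over the table. Hard knocks on it (over 100 N) fail.
- dish: Bystander: clear shallow dish, 88 mm across, 15 mm high, loose; origin at the centre of its underside.
- jar: Bystander: small amber glass jar, 44 mm across, 65 mm high, loose; origin at the centre of its underside.
- driver: Bystander: screwdriver with an orange handle, 170 mm long along its x, 26 mm thick, lying loose; origin at the middle of its underside.

How it is judged:
On the way:
1. the plug is lifted straight out of the vessel: its foot more than 85 mm up, still over the bore (z of plug in the frame of vessel above 0.085 m and horizontal distance between plug and vessel below 0.02 m and angle between plug's own z axis and vertical below 0.2 rad).
At the end, for the whole second after the job is handed in: The plug stands upright in the cup (within 3.5 degrees, within 6 mm of the cup's axis), its collar resting on the rim (foot 13 mm over the table, within 2.5 mm), released and at rest (horizontal distance between plug and cup below 0.006 m and z of plug in the frame of cup between 0.01 and 0.0155 m and angle between plug's own z axis and vertical below 0.06 rad and linear speed of plug below 0.02 m/s); the robot touches nothing.
It fails at once if the plug loads the vessel or its hidden ring with more than 55 N, all contacts added up, the spring included (forced) (contact force between plug and vessel above 55 N).
It fails at once if the plug is pushed or dropped on the cup with more than 100 N (contact force between plug and cup above 100 N).
It fails at once if the dish is moved more than 20 mm (distance of dish from where it was at the start of the episode above 0.02 m).
It fails at once if the jar is moved more than 20 mm (distance of jar from where it was at the start of the episode above 0.02 m).
It fails at once if the driver is moved more than 20 mm (distance of driver from where it was at the start of the episode above 0.02 m).
It also fails if it takes over 72 s, if anything falls off the work surface, if the arm or the gripper's body presses on something with over 40 N, if the wrist force passes 120 N, or if a joint passes its speed limit or range.

## Working session

There is one attempt and no reset: what is moved stays moved. The work goes in short steps, Python scripts to look and compute and a tool call to move; the robot and the scene stay as the last step left them, time stands still between calls to the robot, and variables do not carry over. Pictures are saved under pics/ and viewed, at most 10 in all, crops included, and the job is handed in when it is done.

Besides the shell and the picture viewer there is one more tool, called after "Emit:" in YAML: its name, and indented under it one key for each argument. play_rows: Moves the arm, as the interface text tells. Its arguments: {"type":"object","properties":{"plan":{"type":"array"},"grip_force":{"type":"number"}},"required":["plan"]}

```bash
mkdir -p pics; ls
python3 - <<'E'
from plant import robot
import cv2,numpy as np
for n in("top","side"):
    cv2.imwrite(f"pics/{n}0.png",robot.camera(n)[:,:,::-1]); c=robot.get_calibration(n); print({k:np.round(v,3) for k,v in c.items()})
s=robot.read_state();print({k:np.round(v,3) for k,v in s.items()})
E
```

```text
pics
{'fx': np.float64(546.492), 'fy': np.float64(546.492), 'cx': np.float64(282.165), 'cy': np.float64(223.111), 'extrinsics': array([[-1.000e-03, -1.000e+00,  1.000e-02, -1.700e-02],
       [ 9.910e-01,  0.000e+00,  1.330e-01, -6.240e-01],
       [-1.330e-01,  1.100e-02,  9.910e-01, -1.139e+00],
       [ 0.000e+00,  0.000e+00,  0.000e+00,  1.000e+00]])}
{'fx': np.float64(546.392), 'fy': np.float64(546.392), 'cx': np.float64(276.951), 'cy': np.float64(203.299), 'extrinsics': array([[-0.997, -0.079,  0.019,  0.627],
       [ 0.066, -0.643,  0.763, -0.11 ],
       [-0.048,  0.761,  0.646, -1.001],
       [ 0.   ,  0.   ,  0.   ,  1.   ]])}
{'t': np.float64(0.1), 'joint_pos': array([ 1.185,  0.314,  0.045,  1.304, -0.   ,  1.431]), 'joint_vel': array([-0.001, -0.002,  0.003,  0.001, -0.001,  0.   ]), 'joint_torque': array([ 4.0000e-03, -4.8173e+01,  2.9924e+01,  1.3000e-02, -0.0000e+00,
        0.0000e+00]), 'position': array([0.14 , 0.557, 0.249]), 'tcp_rot': array([-3.850e-01, -3.117e+00,  3.000e-03]), 'contact_force': array([ 0.425,  0.425, -0.91 ]), 'torque': array([-0.001, -0.021, -0.019]), 'finger_force': np.float64(0.0), 'width': np.float64(0.085)}
```

View pics/top0.png

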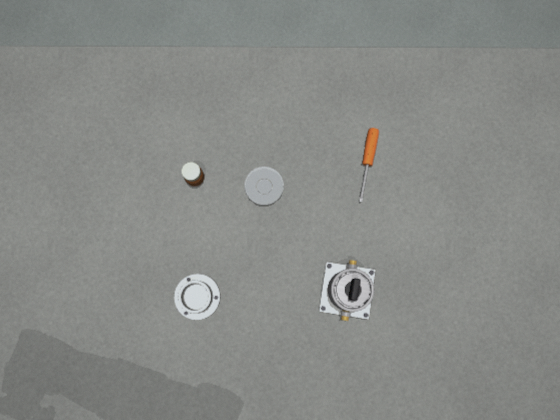

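View pics/side0.png

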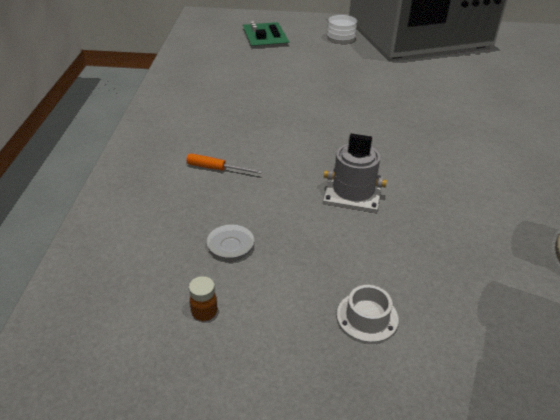

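The top view has the plug at about (354,290), cup (197,297), dish (264,187), jar (193,173) and driver (366,165). The side view has the handle at about (360,145) and the cup at about (370,305). Next I zoom in on the plug and cup.

```bash
cat > h.py <<'E'
import numpy as np,cv2
from plant import robot
C={n:robot.get_calibration(n) for n in("top","side")}
def ray(n,u,v):
    c=C[n];E=np.array(c["extrinsics"]);R=E[:3,:3];o=-R.T@E[:3,3]
    d=R.T@np.array([(u-c["cx"])/c["fx"],-(v-c["cy"])/c["fy"],-1]);return o,d/np.linalg.norm(d)
def plane(n,u,v,z):
    o,d=ray(n,u,v);return o+d*(z-o[2])/d[2]
def proj(n,p):
    c=C[n];q=np.array(c["extrinsics"])@np.append(p,1);return np.array([c["cx"]-c["fx"]*q[0]/q[2],c["cy"]+c["fy"]*q[1]/q[2]])
def tri(a,b):
    o1,d1=ray("top",*a);o2,d2=ray("side",*b)
    s=np.linalg.lstsq(np.c_[d1,-d2],o2-o1,rcond=None)[0];p,q=o1+s[0]*d1,o2+s[1]*d2
    return (p+q)/2,np.linalg.norm(p-q)
E
python3 - <<'E'
from h import *
t=cv2.imread("pics/top0.png");s=cv2.imread("pics/side0.png")
def z(i,u,v,r=32,k=9): return cv2.resize(i[v-r:v+r,u-r:u+r],None,fx=300/(2*r),fy=300/(2*r),interpolation=cv2.INTER_CUBIC)
# crops: scale 300/64=4.6875
cv2.imwrite("pics/c1.png",np.vstack([np.hstack([z(t,350,290),z(t,197,297)]),np.hstack([z(s,357,158),z(s,370,310)])]))
for n,i,(u,v) in(("top",t,(354,290)),("side",s,(360,145))):
    m=np.zeros(i.shape[:2],np.uint8);m[v-16:v+16,u-16:u+16]=(i[v-16:v+16,u-16:u+16].max(2)<45)*255
    c=max(cv2.findContours(m,0,1)[0],key=cv2.contourArea);print(n,cv2.minAreaRect(c),cv2.boundingRect(c),cv2.approxPolyDP(c,1.5,True)[:,0].tolist())
print("campos",ray("top",0,0)[0],ray("side",0,0)[0])
for a in((354,290,.14),(197,297,.045)):print(plane("top",*a))
E
```

```text
top ((350.96209716796875, 288.9193115234375), (3.0657026767730713, 20.520431518554688), 8.530765533447266) (349, 279, 6, 21) [[354, 279], [351, 281], [349, 299], [351, 299]]
side ((359.13873291015625, 145.59828186035156), (21.744178771972656, 21.516094207763672), 8.746162414550781) (348, 134, 24, 23) [[351, 134], [348, 151], [356, 156], [368, 154], [371, 138]]
campos [ 0.46789539 -0.00495896  1.21150825] [0.58386082 0.74094097 0.71909117]
[ 0.47967391 -0.15621181  0.14      ]
[0.46634493 0.16270391 0.045     ]
```

View pics/c1.png

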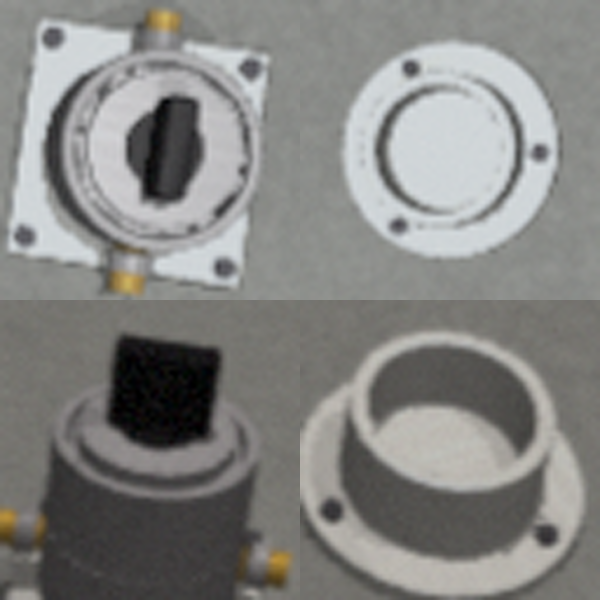

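Run:
```python
from h import *
print("handle top",tri((355.1,289),(360.6,137.1)))
print("rim",tri((192.5,296.6),(370,301.5)))
print("collar@.1",plane("top",352,289.6,.1),"h@.14",plane("top",355.1,289,.14))
f=lambda a,b:(318+a/4.6875-.4,258+b/4.6875-.4)
# plate bolts z~.006: vessel
P=[plane("top",*f(*q),.008) for q in((53,38),(252,68),(25,236),(226,267))];print("plate centre",np.mean(P,0))
F=[plane("top",*f(*q),.036) for q in((163,20),(127,280))];print("fit",np.mean(F,0),np.degrees(np.arctan2(*(F[0]-F[1])[1::-1])))
# handle yaw from edges at z .14
for a,b in(((166,97),(150,192)),((198,98),(182,197))):
    d=plane("top",*f(*a),.14)-plane("top",*f(*b),.14);print("yaw",np.degrees(np.arctan2(d[1],d[0])),np.hypot(*d[:2]))
a,b=[(325+x/4.6875-.4,126+y/4.6875-.4) for x,y in((120,35),(218,48))]
d=plane("side",*a,.14)-plane("side",*b,.14);print("side yaw",np.degrees(np.arctan2(d[1],d[0])),np.hypot(*d[:2]),plane("side",*a,.14),plane("side",*b,.14))
print("cup",plane("top",197-.4-.4+0,296.3,.008),plane("top",192.5,296.6,.045),plane("side",370,301.5,.045),plane("top",196.6,296.4,.012))
for n,u,v,z in(("dish",264,187,.0),("jar",193,173,.065)):print(n,plane("top",u,v,z))
from scipy.spatial.transform import Rotation as Rn
s=robot.read_state();print(Rn.from_rotvec(s["tcp_rot"]).as_matrix().round(3))
```

```text
handle top (array([ 0.48183964, -0.15890561,  0.13661807]), np.float64(0.0003817698198877683))
rim (array([0.46800619, 0.17198587, 0.04553625]), np.float64(0.0016518027112111767))
collar@.1 [ 0.48092012 -0.15782335  0.1       ] h@.14 [ 0.48160719 -0.15839515  0.14      ]
plate centre [ 0.48120448 -0.16007203  0.008     ]
fit [ 0.48207457 -0.15926479  0.036     ] -8.912498270484418
yaw -10.629705066020861 0.03991744834638828
yaw -10.34402194605797 0.04155251617787572
side yaw -7.72385760202737 0.040475026377309924 [ 0.5022806  -0.16578841  0.14      ] [ 0.46217279 -0.16034861  0.14      ]
cup [0.46780936 0.16979229 0.008     ] [0.46719202 0.17220955 0.045     ] [0.46873214 0.1714121  0.045     ] [0.46759347 0.16833978 0.012     ]
dish [0.71204139 0.02308293 0.        ]
jar [0.72926299 0.17352388 0.065     ]
[[-0.97   0.243 -0.001]
 [ 0.243  0.97  -0.002]
 [ 0.    -0.002 -1.   ]]
```

Both views agree: plug at about (0.481, -0.159) with yaw about -9.5° and handle top about 0.137–0.14; cup at (0.468, 0.171) with rim at 0.0455. I'll move above the plug now.

Emit:
play_rows:
  plan:
    - [[-0.036,-0.044,0,0,0],[-0.036,-0.044,0,0,0],[-0.036,-0.044,0,0,0],[-0.036,-0.044,0,0,0],[-0.036,-0.044,0,0,0]]
  grip_force: 20

```text
t: 0.72
position: [0.2612, 0.2989, 0.2498]
tcp_rot: [0.384, 3.118, -0.0]
contact_force: [0.9, 0.5, 0.7]
width: 0.0854
finger_force: 0.0
```

Emit:
play_rows:
  plan:
    - [[-0.036,-0.044,0,0,0],[-0.036,-0.044,0,0,0],[-0.036,-0.044,0,0,0],[-0.036,-0.044,0,0,0],[-0.036,-0.044,0,0,0]]

```text
t: 1.35
position: [0.3823, 0.0416, 0.2499]
tcp_rot: [0.385, 3.118, 0.0]
contact_force: [0.8, 0.8, -0.7]
width: 0.0856
finger_force: 0.0
```

Emit:
play_rows:
  plan:
    - [[-0.036,-0.044,0,0,0],[-0.036,-0.044,0,0,0],[-0.036,-0.044,0.03,0,0],[-0.036,-0.044,0.03,-4.6,0],[0,0,0,0,0]]

```text
t: 1.98
position: [0.4772, -0.162, 0.1883]
tcp_rot: [-0.266, -3.126, -0.002]
contact_force: [-0.5, 0.0, -0.1]
width: 0.0855
finger_force: 0.0
```

Emit:
play_rows:
  plan:
    - [[-0.0032,0.0036,0,0,0],[0,0,0,0,0]]

```text
t: 2.22
position: [0.4815, -0.1553, 0.1925]
tcp_rot: [0.257, 3.13, -0.0]
contact_force: [-0.2, 0.3, -0.1]
width: 0.0859
finger_force: 0.0
```

Run:
```python
from h import *
s=robot.camera("side")[:,:,::-1];t=robot.camera("top")[:,:,::-1]
z=lambda i,u,v,r:cv2.resize(i[v-r:v+r,u-r:u+r],(400,400),interpolation=cv2.INTER_CUBIC)
cv2.imwrite("pics/c2.png",np.hstack([z(s,360,130,50),z(t,352,290,50)]))
st=robot.read_state();print(st["position"],proj("side",st["position"]),proj("top",st["position"]),st["joint_pos"])
```

```text
[ 0.48147788 -0.15536642  0.19266161] [364.51597526 112.87264283] [357.52475776 288.70197245] [-4.71009331e-01  2.04701041e-01 -2.40619603e-01  1.12395086e+00
  1.39298106e-04 -3.07309157e-01]
```

View pics/c2.png

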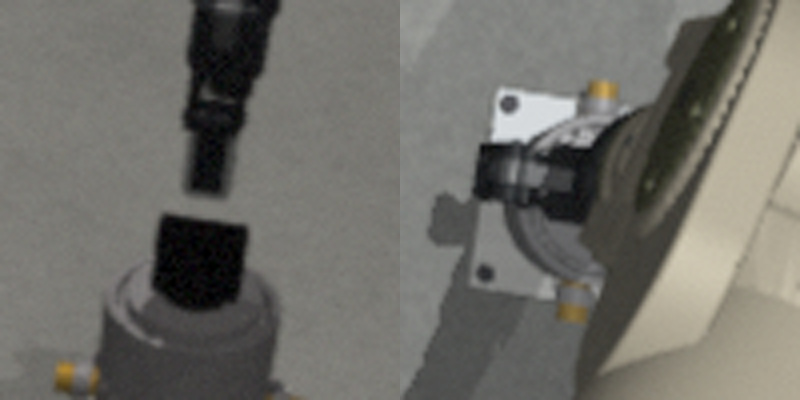

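The side view shows the fingertip (crop x≈208) over the handle (x≈200). The arm has settled about 3.7 mm too far in +y, so I correct that and descend.

Emit:
play_rows:
  plan:
    - [[-0.0006,-0.0037,0.02,0,0],[0,0,0.02,0,0],[0,0,0.015,0,0],[0,0,0.01,0,0],[0,0,0,0,0]]

```text
t: 2.95
position: [0.4809, -0.1598, 0.1262]
tcp_rot: [-0.259, -3.13, -0.001]
contact_force: [-0.8, 0.2, -0.2]
width: 0.0852
finger_force: 0.0
```

Emit:
play_rows:
  plan:
    - [[0,0,0,0,120],[0,0,0,0,170],[0,0,0,0,190],[0,0,0,0,190],[0,0,0,0,190]]
  grip_force: 12

```text
t: 3.58
position: [0.4813, -0.1603, 0.1267]
tcp_rot: [0.26, 3.131, 0.0]
contact_force: [-1.0, 0.2, 0.3]
width: 0.0217
finger_force: 0.0
```

Emit:
play_rows:
  plan:
    - [[0,0,0,0,205],[0,0,0,0,215],[0,0,0,0,230],[0,0,0,0,255],[0,0,0,0,255]]
  grip_force: 12

```text
t: 4.2
position: [0.4815, -0.1591, 0.1268]
tcp_rot: [0.259, 3.13, 0.004]
contact_force: [0.7, 4.6, 3.8]
width: 0.0137
finger_force: 19.6
```

```bash
cat > st.py <<'E'
from h import *
s=robot.read_state();print({k:np.round(s[k],4).tolist() for k in("t","position","tcp_rot","contact_force","torque","width","finger_force")}, np.round(s["joint_torque"],3))
E
python3 st.py
```

```text
{'t': 4.2, 'position': [0.4815, -0.1591, 0.1268], 'tcp_rot': [0.2587, 3.1302, 0.0042], 'contact_force': [0.7405, 4.6275, 3.7623], 'torque': [1.3267, -0.1882, -0.0859], 'width': 0.0137, 'finger_force': 19.6183} [ -2.482 -40.572  26.866  -0.812  -1.681  -0.115]
```

Emit:
play_rows:
  plan:
    - [[0,0.001,0,0,255],[0,0,0,0,255]]
  grip_force: 12

```text
t: 4.45
position: [0.4815, -0.1589, 0.1268]
tcp_rot: [0.259, 3.131, 0.001]
contact_force: [0.3, 4.7, 4.9]
width: 0.0137
finger_force: 19.8
```

```bash
python3 st.py
```

```text
{'t': 4.45, 'position': [0.4815, -0.1589, 0.1268], 'tcp_rot': [0.2593, 3.1306, 0.0012], 'contact_force': [0.2737, 4.7278, 4.8606], 'torque': [1.0692, -0.0511, -0.0385], 'width': 0.0137, 'finger_force': 19.8209} [ -1.962 -40.148  26.621  -0.865  -1.335  -0.067]
```

Emit:
play_rows:
  plan:
    - [[0,0.001,0,0,216],[0,0,0,0,216],[0,0,0,0,216]]
  grip_force: 12

```text
t: 4.82
position: [0.4816, -0.1586, 0.1268]
tcp_rot: [0.26, 3.131, -0.001]
contact_force: [-0.8, 2.1, 5.3]
width: 0.0136
finger_force: 19.6
```

```bash
python3 st.py
```

```text
{'t': 4.825, 'position': [0.4816, -0.1586, 0.1268], 'tcp_rot': [0.26, 3.1307, -0.0009], 'contact_force': [-0.8475, 2.0621, 5.2932], 'torque': [0.413, 0.1951, -0.0385], 'width': 0.0136, 'finger_force': 19.6324} [ -0.474 -39.596  26.102  -0.736  -0.332  -0.049]
```

Emit:
play_rows:
  plan:
    - [[0,0.0005,0,0,213],[0,0,0,0,213],[0,0,0,0,213]]
  grip_force: 12

```text
t: 5.2
position: [0.4817, -0.1582, 0.1266]
tcp_rot: [-0.26, -3.131, 0.001]
contact_force: [-0.4, -2.0, 3.1]
width: 0.0136
finger_force: 1.5
```

```bash
python3 st.py
```

```text
{'t': 5.2, 'position': [0.4817, -0.1582, 0.1266], 'tcp_rot': [-0.2602, -3.1308, 0.0012], 'contact_force': [-0.415, -2.0267, 3.0639], 'torque': [-0.29, 0.1662, -0.0029], 'width': 0.0136, 'finger_force': 1.5276} [ 8.8400e-01 -4.0662e+01  2.6069e+01 -5.2000e-02  4.5600e-01 -2.6000e-02]
```

Emit:
play_rows:
  plan:
    - [[0,-0.0002,0,0,214],[0,0,0,0,214],[0,0,0,0,214]]
  grip_force: 12

```text
t: 5.58
position: [0.4817, -0.1582, 0.1266]
tcp_rot: [0.26, 3.131, -0.0]
contact_force: [0.1, -2.0, 2.7]
width: 0.0142
finger_force: 8.2
```

```bash
python3 st.py
```

```text
{'t': 5.575, 'position': [0.4817, -0.1582, 0.1266], 'tcp_rot': [0.2599, 3.1307, -0.0005], 'contact_force': [0.0531, -2.0437, 2.7413], 'torque': [-0.347, 0.0549, -0.0819], 'width': 0.0142, 'finger_force': 8.1523} [  1.025 -40.845  25.991   0.145   0.501  -0.099]
```

Emit:
play_rows:
  plan:
    - [[0,0,0,-1,215],[0,0,0,-1,215],[0,0,0,-1,215],[0,0,0,-1,215],[0,0,0,-1,215]]
  grip_force: 12

```text
t: 6.2
position: [0.4818, -0.158, 0.1266]
tcp_rot: [0.121, 3.139, 0.0]
contact_force: [-0.8, -2.3, 2.1]
width: 0.014
finger_force: 17.7
```

```bash
python3 st.py
```

```text
{'t': 6.2, 'position': [0.4818, -0.158, 0.1266], 'tcp_rot': [0.121, 3.1391, 0.0], 'contact_force': [-0.8069, -2.277, 2.1282], 'torque': [-0.4673, 0.01, -0.244], 'width': 0.014, 'finger_force': 17.7033} [  0.999 -40.943  25.827   0.375   0.473  -0.09 ]
```

Emit:
play_rows:
  plan:
    - [[0,0,0,-1,215],[0,0,0,-1,215],[0,0,0,-1,215],[0,0,0,-1,215],[0,0,0,-1,215]]

```text
t: 6.82
position: [0.4817, -0.1579, 0.1266]
tcp_rot: [-0.016, 3.141, 0.0]
contact_force: [-0.1, -1.6, 1.5]
width: 0.0137
finger_force: 17.7
```

```bash
python3 st.py
```

```text
{'t': 6.825, 'position': [0.4817, -0.1579, 0.1266], 'tcp_rot': [-0.016, 3.1415, 0.0003], 'contact_force': [-0.1005, -1.5999, 1.5126], 'torque': [-0.3535, -0.0834, -0.2569], 'width': 0.0137, 'finger_force': 17.6988} [  0.828 -40.979  25.757   0.46    0.352  -0.092]
```

Emit:
play_rows:
  plan:
    - [[0,0,0,-1,215],[0,0,0,-1,215],[0,0,0,-1,215],[0,0,0,-1,215],[0,0,0,-1,215]]

```text
t: 7.45
position: [0.4817, -0.1579, 0.1266]
tcp_rot: [-0.153, 3.138, 0.0]
contact_force: [0.0, -1.4, 2.4]
width: 0.014
finger_force: 17.7
```

```bash
python3 st.py
```

```text
{'t': 7.45, 'position': [0.4817, -0.1579, 0.1266], 'tcp_rot': [-0.153, 3.1378, 0.0004], 'contact_force': [0.0434, -1.371, 2.4378], 'torque': [-0.2236, -0.1388, -0.2166], 'width': 0.014, 'finger_force': 17.7078} [  0.594 -40.895  25.78    0.389   0.205  -0.089]
```

Joint 6 torque shows a steady drag of about 0.09 N m. I continue in 5° steps, two per batch.

Emit:
play_rows:
  plan:
    - [[0,0,0,-1,214],[0,0,0,-1,214],[0,0,0,-1,214],[0,0,0,-1,214],[0,0,0,-1,214]]

```text
t: 8.07
position: [0.4816, -0.1579, 0.1266]
tcp_rot: [-0.29, 3.128, 0.0]
contact_force: [-0.2, -0.8, 2.7]
width: 0.0137
finger_force: 16.2
```

```bash
python3 st.py
```

```text
{'t': 8.075, 'position': [0.4816, -0.1579, 0.1266], 'tcp_rot': [-0.2898, 3.1282, 0.0003], 'contact_force': [-0.2365, -0.7737, 2.6585], 'torque': [-0.1555, -0.0866, -0.2633], 'width': 0.0137, 'finger_force': 16.1541} [  0.416 -40.793  25.874   0.246   0.098  -0.086]
```

Emit:
play_rows:
  plan:
    - [[0,0,0,-1,214],[0,0,0,-1,214],[0,0,0,-1,214]]

```text
t: 8.45
position: [0.4816, -0.1579, 0.1266]
tcp_rot: [-0.372, 3.12, 0.0]
contact_force: [-0.8, -1.0, 2.3]
width: 0.0135
finger_force: 16.2
```

```bash
python3 st.py
```

```text
{'t': 8.45, 'position': [0.4816, -0.1579, 0.1266], 'tcp_rot': [-0.3716, 3.1195, 0.0002], 'contact_force': [-0.8339, -1.0216, 2.3491], 'torque': [-0.1191, -0.0572, -0.2252], 'width': 0.0135, 'finger_force': 16.1505} [  0.362 -40.729  25.934   0.154   0.07   -0.083]
```

Emit:
play_rows:
  plan:
    - [[0,0,0,-1,214],[0,0,0,-1,214],[0,0,0,-1,214]]

```text
t: 8.82
position: [0.4816, -0.158, 0.1266]
tcp_rot: [-0.453, 3.109, 0.0]
contact_force: [-0.6, -0.2, 1.9]
width: 0.014
finger_force: 16.1
```

```bash
python3 st.py
```

```text
{'t': 8.825, 'position': [0.4816, -0.158, 0.1266], 'tcp_rot': [-0.453, 3.1087, 0.0002], 'contact_force': [-0.625, -0.2359, 1.9255], 'torque': [-0.0609, -0.0116, -0.2009], 'width': 0.014, 'finger_force': 16.1041} [  0.347 -40.678  25.986   0.076   0.064  -0.082]
```

Emit:
play_rows:
  plan:
    - [[0,0,0,-1,214],[0,0,0,-1,214],[0,0,0,-1,214]]

```text
t: 9.2
position: [0.4816, -0.1579, 0.1266]
tcp_rot: [0.534, -3.096, -0.0]
contact_force: [0.3, -0.8, 1.8]
width: 0.0135
finger_force: 16.1
```

```bash
python3 st.py
```

```text
{'t': 9.2, 'position': [0.4816, -0.1579, 0.1266], 'tcp_rot': [0.5342, -3.0958, -0.0002], 'contact_force': [0.2585, -0.7698, 1.8307], 'torque': [-0.0132, -0.0065, -0.1544], 'width': 0.0135, 'finger_force': 16.1132} [ 3.5700e-01 -4.0643e+01  2.6023e+01  2.2000e-02  7.4000e-02 -8.0000e-02]
```

Emit:
play_rows:
  plan:
    - [[0,0,0,-1,214],[0,0,0,-1,214],[0,0,0,-1,214]]

```text
t: 9.57
position: [0.4816, -0.1579, 0.1266]
tcp_rot: [0.615, -3.081, -0.0]
contact_force: [-0.8, 0.1, 2.3]
width: 0.0136
finger_force: 16.2
```

```bash
python3 st.py
```

```text
{'t': 9.575, 'position': [0.4816, -0.1579, 0.1266], 'tcp_rot': [0.6152, -3.0808, -0.0002], 'contact_force': [-0.7875, 0.1068, 2.3399], 'torque': [-0.0591, 0.0361, -0.2436], 'width': 0.0136, 'finger_force': 16.1635} [ 3.8100e-01 -4.0619e+01  2.6040e+01 -8.0000e-03  9.0000e-02 -8.0000e-02]
```

Emit:
play_rows:
  plan:
    - [[0,0,0,-1,214],[0,0,0,-1,214],[0,0,0,-1,214]]

```text
t: 9.95
position: [0.4817, -0.158, 0.1266]
tcp_rot: [-0.696, 3.064, 0.0]
contact_force: [-0.5, -0.7, 3.2]
width: 0.0139
finger_force: 16.2
```

```bash
python3 st.py
```

```text
{'t': 9.95, 'position': [0.4817, -0.158, 0.1266], 'tcp_rot': [-0.6956, 3.0636, 0.0001], 'contact_force': [-0.5388, -0.6906, 3.1721], 'torque': [-0.0933, 0.046, -0.2283], 'width': 0.0139, 'finger_force': 16.1523} [ 4.0900e-01 -4.0581e+01  2.6033e+01 -2.5000e-02  1.0600e-01 -8.1000e-02]
```

Emit:
play_rows:
  plan:
    - [[0,0,0,-1,214],[0,0,0,-1,214],[0,0,0,-1,214]]

```text
t: 10.32
position: [0.4817, -0.158, 0.1266]
tcp_rot: [-0.775, 3.044, 0.0]
contact_force: [-1.5, -0.7, 2.3]
width: 0.0137
finger_force: 16.1
```

```bash
python3 st.py
```

```text
{'t': 10.325, 'position': [0.4817, -0.158, 0.1266], 'tcp_rot': [-0.7755, 3.0443, 0.0001], 'contact_force': [-1.4936, -0.7435, 2.3297], 'torque': [-0.0624, -0.0147, -0.2185], 'width': 0.0137, 'finger_force': 16.1146} [  0.418 -40.496  25.992  -0.045   0.113  -0.079]
```

Emit:
play_rows:
  plan:
    - [[0,0,0,-1,214],[0,0,0,-1,214],[0,0,0,-1,214]]

```text
t: 10.7
position: [0.4817, -0.158, 0.1267]
tcp_rot: [-0.855, 3.023, 0.0]
contact_force: [-1.1, -0.9, 2.4]
width: 0.0138
finger_force: 16.1
```

```bash
python3 st.py
```

```text
{'t': 10.7, 'position': [0.4817, -0.158, 0.1267], 'tcp_rot': [-0.8549, 3.023, 0.0001], 'contact_force': [-1.0764, -0.9466, 2.4477], 'torque': [-0.0817, 0.0444, -0.2493], 'width': 0.0138, 'finger_force': 16.1316} [  0.406 -40.344  25.912  -0.073   0.111  -0.075]
```

Emit:
play_rows:
  plan:
    - [[0,0,0,-1,214],[0,0,0,-1,214],[0,0,0,-1,214]]

```text
t: 11.08
position: [0.4817, -0.158, 0.1267]
tcp_rot: [-0.934, 2.999, 0.0]
contact_force: [-1.0, 0.6, 4.2]
width: 0.0139
finger_force: 16.2
```

```bash
python3 st.py
```

```text
{'t': 11.075, 'position': [0.4817, -0.158, 0.1267], 'tcp_rot': [-0.9338, 2.9994, 0.0001], 'contact_force': [-0.9867, 0.5504, 4.153], 'torque': [-0.0415, 0.0439, -0.2293], 'width': 0.0139, 'finger_force': 16.1555} [  0.375 -40.086  25.777  -0.121   0.101  -0.068]
```

Emit:
play_rows:
  plan:
    - [[0,0,0,-1,214],[0,0,0,-1,214]]

```text
t: 11.32
position: [0.4817, -0.158, 0.1267]
tcp_rot: [-0.986, 2.983, -0.0]
contact_force: [-0.2, -1.0, 4.5]
width: 0.0142
finger_force: 16.1
```

```bash
python3 st.py
```

```text
{'t': 11.325, 'position': [0.4817, -0.158, 0.1267], 'tcp_rot': [-0.986, 2.9827, -0.0], 'contact_force': [-0.2474, -1.0095, 4.4722], 'torque': [-0.0425, 0.1137, -0.1809], 'width': 0.0142, 'finger_force': 16.1382} [  0.342 -39.815  25.644  -0.176   0.09   -0.059]
```

Emit:
play_rows:
  plan:
    - [[0,0,0,-1,214],[0,0,0,-1,214]]

```text
t: 11.58
position: [0.4817, -0.158, 0.1267]
tcp_rot: [-1.038, 2.965, -0.0]
contact_force: [-0.5, 0.3, 5.2]
width: 0.0138
finger_force: 16.1
```

```bash
python3 st.py
```

```text
{'t': 11.575, 'position': [0.4817, -0.158, 0.1267], 'tcp_rot': [-1.0379, 2.965, -0.0], 'contact_force': [-0.5367, 0.2729, 5.1895], 'torque': [0.0057, 0.1093, -0.1815], 'width': 0.0138, 'finger_force': 16.1412} [  0.298 -39.402  25.453  -0.275   0.076  -0.047]
```

Emit:
play_rows:
  plan:
    - [[0,0,0,-1,214],[0,0,0,-1,214]]

```text
t: 11.82
position: [0.4817, -0.158, 0.1268]
tcp_rot: [-1.089, 2.946, -0.0]
contact_force: [-1.2, 0.1, 5.3]
width: 0.014
finger_force: 16.2
```

```bash
python3 st.py
```

```text
{'t': 11.825, 'position': [0.4817, -0.158, 0.1268], 'tcp_rot': [-1.0895, 2.9464, -0.0001], 'contact_force': [-1.1908, 0.1336, 5.2903], 'torque': [0.0485, 0.1917, -0.2051], 'width': 0.014, 'finger_force': 16.1901} [ 2.5400e-01 -3.8961e+01  2.5312e+01 -4.1600e-01  6.7000e-02 -3.1000e-02]
```

Emit:
play_rows:
  plan:
    - [[0,0,0,-1,214],[0,0,0,-1,214]]

```text
t: 12.08
position: [0.4817, -0.1579, 0.127]
tcp_rot: [-1.141, 2.927, -0.0]
contact_force: [-2.2, 0.6, 8.0]
width: 0.0139
finger_force: 16.3
```

```bash
python3 st.py
```

```text
{'t': 12.075, 'position': [0.4817, -0.1579, 0.127], 'tcp_rot': [-1.1409, 2.9268, -0.0], 'contact_force': [-2.1907, 0.6059, 7.9991], 'torque': [0.1799, 0.3497, -0.1499], 'width': 0.0139, 'finger_force': 16.3149} [ 1.3400e-01 -3.8147e+01  2.5084e+01 -7.1700e-01  3.0000e-02 -9.0000e-03]
```

Emit:
play_rows:
  plan:
    - [[0,0,0,-1,214],[0,0,0,-1,214]]

```text
t: 12.32
position: [0.4818, -0.1579, 0.1274]
tcp_rot: [-1.192, 2.906, -0.001]
contact_force: [-2.6, 1.5, 10.6]
width: 0.0137
finger_force: 16.6
```

```bash
python3 st.py
```

```text
{'t': 12.325, 'position': [0.4818, -0.1579, 0.1274], 'tcp_rot': [-1.1919, 2.9061, -0.0005], 'contact_force': [-2.5669, 1.4833, 10.6426], 'torque': [0.2942, 0.5132, -0.087], 'width': 0.0137, 'finger_force': 16.5717} [-2.8000e-02 -3.6789e+01  2.4517e+01 -1.1090e+00  2.7000e-02  3.7000e-02]
```

Emit:
play_rows:
  plan:
    - [[0,0,0,-1,214],[0,0,0,-1,214]]

```text
t: 12.58
position: [0.4819, -0.158, 0.1277]
tcp_rot: [-1.242, 2.885, -0.001]
contact_force: [-2.2, 0.5, 11.4]
width: 0.0138
finger_force: 16.6
```

```bash
python3 st.py
```

```text
{'t': 12.575, 'position': [0.4819, -0.158, 0.1277], 'tcp_rot': [-1.2425, 2.8845, -0.0012], 'contact_force': [-2.1684, 0.5264, 11.3981], 'torque': [0.238, 0.5654, -0.0483], 'width': 0.0138, 'finger_force': 16.6351} [ -0.043 -36.449  24.286  -1.152   0.052   0.073]
```

At 56° the drag has dipped (0.22 to 0.05 N m) and the upward push is up about 9 N, so I try a gentle lift. A locked plug would show as negative fz.

Emit:
play_rows:
  plan:
    - [[0,0,-0.001,0,214],[0,0,-0.001,0,214],[0,0,0,0,214]]

```text
t: 12.95
position: [0.4814, -0.1578, 0.128]
tcp_rot: [1.241, -2.886, -0.001]
contact_force: [1.7, -0.7, -2.6]
width: 0.0141
finger_force: 14.6
```

```bash
python3 st.py
```

```text
{'t': 12.95, 'position': [0.4814, -0.1578, 0.128], 'tcp_rot': [1.2407, -2.8856, -0.0015], 'contact_force': [1.7181, -0.6616, -2.6104], 'torque': [-0.1444, -0.2686, 0.0247], 'width': 0.0141, 'finger_force': 14.6214} [ 8.5000e-02 -4.2946e+01  2.7043e+01  5.9500e-01 -4.0000e-03  1.8000e-02]
```

Emit:
play_rows:
  plan:
    - [[0,0,-0.001,0,214],[0,0,0,0,214]]

```text
t: 13.2
position: [0.4816, -0.158, 0.1294]
tcp_rot: [1.24, -2.886, -0.0]
contact_force: [1.0, -0.4, -2.7]
width: 0.014
finger_force: 14.6
```

```bash
python3 st.py
```

```text
{'t': 13.2, 'position': [0.4816, -0.158, 0.1294], 'tcp_rot': [1.2404, -2.8859, -0.0005], 'contact_force': [1.0085, -0.3508, -2.7192], 'torque': [-0.1758, -0.1892, 0.0223], 'width': 0.014, 'finger_force': 14.5544} [ 2.9500e-01 -4.2948e+01  2.7230e+01  5.4300e-01  1.3600e-01  2.2000e-02]
```

Emit:
play_rows:
  plan:
    - [[0,0,-0.001,0,214],[0,0,-0.001,0,214],[0,0,-0.001,0,214],[0,0,-0.001,0,214]]

```text
t: 13.7
position: [0.4817, -0.158, 0.1337]
tcp_rot: [-1.24, 2.886, -0.0]
contact_force: [1.0, -0.4, -2.5]
width: 0.0138
finger_force: 14.5
```

```bash
python3 st.py
```

```text
{'t': 13.7, 'position': [0.4817, -0.158, 0.1337], 'tcp_rot': [-1.2405, 2.8862, -0.0001], 'contact_force': [0.9728, -0.4142, -2.5082], 'torque': [-0.2237, -0.2449, 0.0195], 'width': 0.0138, 'finger_force': 14.4824} [ 2.8900e-01 -4.3003e+01  2.7344e+01  6.1100e-01  1.2300e-01  2.7000e-02]
```

It moves freely at about -2.6 N, which is the plug's weight. I continue straight up with a slightly firmer grip.

Emit:
play_rows:
  plan:
    - [[0,0,-0.002,0,214],[0,0,-0.002,0,214],[0,0,-0.002,0,214],[0,0,-0.002,0,214],[0,0,-0.002,0,214]]

```text
t: 14.32
position: [0.4816, -0.1579, 0.1438]
tcp_rot: [1.241, -2.886, -0.0]
contact_force: [0.2, 0.3, -2.1]
width: 0.014
finger_force: 14.6
```

Emit:
play_rows:
  plan:
    - [[0,0,-0.003,0,214],[0,0,-0.003,0,214],[0,0,-0.003,0,214],[0,0,-0.003,0,214],[0,0,-0.003,0,214]]

```text
t: 14.95
position: [0.4817, -0.1579, 0.1589]
tcp_rot: [-1.241, 2.886, 0.0]
contact_force: [1.2, 1.1, -2.2]
width: 0.0143
finger_force: 14.7
```

Emit:
play_rows:
  plan:
    - [[0,0,-0.006,0,214],[0,0,-0.008,0,214],[0,0,-0.01,0,214],[0,0,-0.012,0,214],[0,0,-0.012,0,214]]
  grip_force: 20

```text
t: 15.58
position: [0.4818, -0.158, 0.2077]
tcp_rot: [-1.24, 2.886, -0.001]
contact_force: [0.2, 0.1, -1.9]
width: 0.0137
finger_force: 14.6
```

Emit:
play_rows:
  plan:
    - [[0,0,0,0,255],[0,0,0,0,255],[0,0,0,0,255]]
  grip_force: 25

```text
t: 15.95
position: [0.4813, -0.1578, 0.2061]
tcp_rot: [1.24, -2.886, -0.001]
contact_force: [-0.6, -0.3, -2.1]
width: 0.0137
finger_force: 26.6
```

```bash
python3 st.py
python3 - <<'E'
from h import *
s=robot.camera("side")[:,:,::-1]
cv2.imwrite("pics/c3.png",cv2.resize(s[50:220,280:450],(600,600),interpolation=cv2.INTER_CUBIC))
E
```

```text
{'t': 15.95, 'position': [0.4813, -0.1578, 0.2061], 'tcp_rot': [1.2403, -2.8857, -0.0014], 'contact_force': [-0.6468, -0.3296, -2.1181], 'torque': [0.0014, -0.0127, 0.0183], 'width': 0.0137, 'finger_force': 26.6372} [ 3.0000e-03 -4.1918e+01  2.9925e+01  0.0000e+00  1.0000e-03 -0.0000e+00]
```

View pics/c3.png

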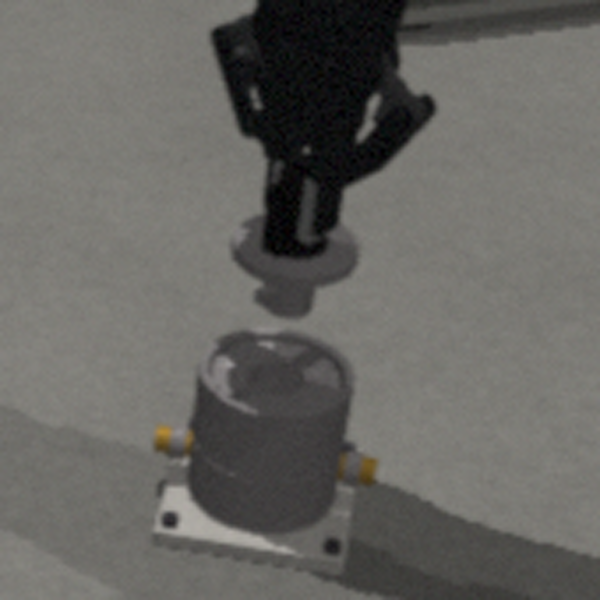

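The plug is out and hangs upright, collar at about crop (295,250), vessel open below. I carry it to the cup.

Emit:
play_rows:
  plan:
    - [[-0.008,0.008,0,0,255],[-0.016,0.0165,0,0,255],[-0.022,0.0225,0,0,255],[-0.026,0.027,0,0,255],[-0.028,0.029,0,0,255]]

```text
t: 16.62
position: [0.4753, -0.0129, 0.2065]
tcp_rot: [-1.24, 2.887, 0.001]
contact_force: [0.2, 0.6, -2.2]
width: 0.0136
finger_force: 26.5
```

Emit:
play_rows:
  plan:
    - [[-0.028,0.029,0,0,255],[-0.028,0.029,0,0,255],[-0.028,0.029,0,0,255],[-0.022,0.0225,0,0,255],[-0.016,0.0165,0,0,255]]

```text
t: 17.25
position: [0.4674, 0.1627, 0.2066]
tcp_rot: [1.243, -2.885, -0.001]
contact_force: [-0.1, 0.1, -2.8]
width: 0.0139
finger_force: 26.5
```

Emit:
play_rows:
  plan:
    - [[-0.0076,0.0072,0,0,255],[0,0,0.03,0,255],[0,0,0.03,0,255],[0,0,0,0,255],[0,0,0,0,255]]

```text
t: 17.88
position: [0.4687, 0.1711, 0.1476]
tcp_rot: [-1.24, 2.886, -0.0]
contact_force: [0.9, 0.3, -1.2]
width: 0.0136
finger_force: 26.5
```

```bash
python3 st.py
python3 - <<'E'
from h import *
print(plane("side",363.6,120.8,.176))
s=robot.camera("side")[:,:,::-1];t=robot.camera("top")[:,:,::-1]
z=lambda i,u,v,r:cv2.resize(i[v-r:v+r,u-r:u+r],(400,400),interpolation=cv2.INTER_CUBIC)
cv2.imwrite("pics/c4.png",np.hstack([z(s,370,270,80),z(t,195,296,40)]))
E
```

```text
{'t': 17.875, 'position': [0.4687, 0.1711, 0.1476], 'tcp_rot': [-1.2397, 2.8858, -0.0003], 'contact_force': [0.8882, 0.2966, -1.2363], 'torque': [0.0119, -0.0652, -0.0118], 'width': 0.0136, 'finger_force': 26.5096} [ 6.2000e-02 -4.0686e+01  2.7343e+01  8.2000e-02  2.0000e-03  1.0000e-03]
[ 0.48119397 -0.15457812  0.176     ]
```

View pics/c4.png

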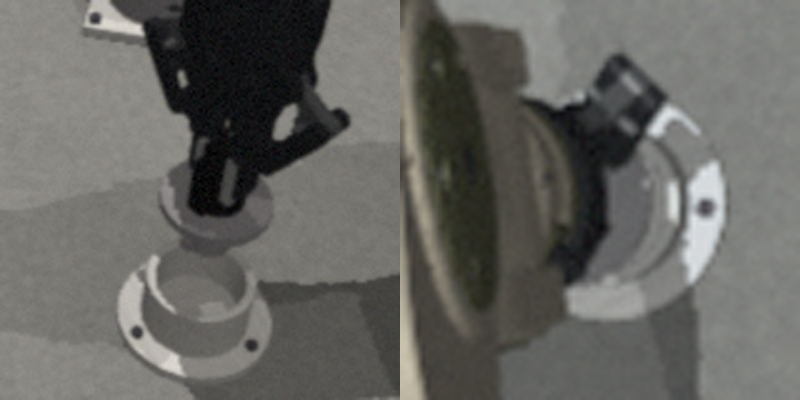

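Run:
```python
from h import *
f=lambda x,y:(290+x/2.5-.3,190+y/2.5-.3)
print("collar",plane("side",*f(216.5,205),.1176), "expected px of TCP axis collar",(proj("side",[.4687,.1711,.1176])-np.array([289.7,189.7]))*2.5)
print("rim",plane("side",*f(201.5,286),.045),"proj",[((proj("side",[.468,y,.045])-np.array([289.7,189.7]))*2.5).round(1).tolist() for y in(.169,.1715,.174)])
# extents of circle of r .034 about TCP axis, and rim r .035
for c,r in(((.4687,.1711,.1176),.034),((.468,.1715,.045),.035)):
    a=np.linspace(0,2*np.pi,90);P=np.array([(proj("side",np.array(c)+[r*np.cos(k),r*np.sin(k),0])-[289.7,189.7])*2.5 for k in a]);print(P.min(0),P.max(0))
```

```text
collar [0.46887309 0.17465007 0.1176    ] expected px of TCP axis collar [216.43982047 200.63697575]
rim [0.46852426 0.17663643 0.045     ] proj [[201.7, 276.6], [201.9, 279.7], [202.1, 282.8]]
[159.41058062 159.88796419] [273.92598357 244.04108726]
[146.40623316 237.60795543] [257.82132397 324.44618436]
```

Predicted and seen outlines agree within about 1 mm (collar x 160–273, rim x 147–256, rim bottom y≈325), so the plug is centred over the cup. I lower it.

Emit:
play_rows:
  plan:
    - [[0,0,0.008,0,255],[0,0,0.008,0,255],[0,0,0.008,0,255],[0,0,0.008,0,255],[0,0,0.008,0,255]]

```text
t: 18.6
position: [0.4682, 0.1711, 0.1059]
tcp_rot: [1.24, -2.886, -0.0]
contact_force: [-0.4, 0.6, -1.6]
width: 0.0133
finger_force: 26.6
```

Emit:
play_rows:
  plan:
    - [[0,0,0.006,0,255],[0,0,0.006,0,255],[0,0,0.005,0,255],[0,0,0.003,0,255],[0,0,0,0,255]]

```text
t: 19.23
position: [0.4682, 0.1712, 0.0865]
tcp_rot: [1.24, -2.886, -0.0]
contact_force: [-0.3, 0.1, -2.5]
width: 0.0133
finger_force: 26.6
```

Emit:
play_rows:
  plan:
    - [[0,0,0.002,0,255],[0,0,0.0015,0,255],[0,0,0.001,0,255],[0,0,0.001,0,255],[0,0,0,0,255]]

```text
t: 19.85
position: [0.4682, 0.1712, 0.0811]
tcp_rot: [1.241, -2.886, -0.0]
contact_force: [-0.0, 0.4, -1.7]
width: 0.0135
finger_force: 26.6
```

Emit:
play_rows:
  plan:
    - [[0,0,0.001,0,255],[0,0,0.0005,0,255],[0,0,0,0,255]]

```text
t: 20.23
position: [0.4683, 0.1712, 0.0796]
tcp_rot: [1.241, -2.886, -0.0]
contact_force: [-1.4, 0.2, -1.5]
width: 0.0136
finger_force: 26.6
```

Emit:
play_rows:
  plan:
    - [[0,0,0.0005,0,255],[0,0,0.0005,0,255],[0,0,0,0,255]]

```text
t: 20.6
position: [0.4683, 0.1712, 0.0793]
tcp_rot: [-1.241, 2.886, -0.0]
contact_force: [-2.6, 0.8, 5.5]
width: 0.014
finger_force: 27.5
```

Emit:
play_rows:
  plan:
    - [[0,0,0.0005,0,255],[0,0,0,0,255]]

```text
t: 20.85
position: [0.4683, 0.1712, 0.0792]
tcp_rot: [-1.24, 2.886, -0.0]
contact_force: [-4.3, -1.4, 10.5]
width: 0.0134
finger_force: 28.3
```

Seated: contact at TCP z 0.0793, as expected. I release gently and back off upward.

Emit:
play_rows:
  plan:
    - [[0,0,-0.0007,0,255],[0,0,0,0,212],[0,0,0,0,205],[0,0,0,0,190],[0,0,0,0,160]]

```text
t: 21.48
position: [0.4683, 0.1711, 0.0788]
tcp_rot: [1.24, -2.886, -0.0]
contact_force: [-0.0, 0.7, -0.0]
width: 0.032
finger_force: 0.0
```

Emit:
play_rows:
  plan:
    - [[0,0,0,0,130],[0,0,0,0,130],[0,0,-0.01,0,130],[0,0,-0.03,0,130],[0,0,-0.04,0,130]]

```text
t: 22.1
position: [0.4676, 0.171, 0.1596]
tcp_rot: [1.24, -2.885, -0.001]
contact_force: [1.1, -0.0, -0.3]
width: 0.0418
finger_force: 0.0
```

Emit:
play_rows:
  plan:
    - [[0,0,-0.04,0,130],[0.03,-0.03,-0.02,0,130],[0.04,-0.04,0,0,130],[0.04,-0.04,0,0,130],[0,0,0,0,130]]

```text
t: 22.72
position: [0.4727, 0.0124, 0.2197]
tcp_rot: [-1.231, 2.889, -0.002]
contact_force: [0.4, -0.2, 0.3]
width: 0.0419
finger_force: 0.0
```

```bash
python3 st.py
python3 - <<'E'
from h import *
s=robot.camera("side")[:,:,::-1];t=robot.camera("top")[:,:,::-1]
z=lambda i,u,v,r:cv2.resize(i[v-r:v+r,u-r:u+r],(400,400),interpolation=cv2.INTER_CUBIC)
cv2.imwrite("pics/c5.png",np.hstack([z(s,370,290,50),z(t,195,296,40)]))
for n in("top","side"):cv2.imwrite(f"pics/end_{n}.png",s if n=="side" else t)
E
```

```text
{'t': 22.725, 'position': [0.4727, 0.0124, 0.2197], 'tcp_rot': [-1.2312, 2.8892, -0.0018], 'contact_force': [0.4485, -0.2494, 0.2828], 'torque': [0.0413, 0.0119, 0.0217], 'width': 0.0419, 'finger_force': 0.0} [ -1.514 -36.552  29.186  -0.145  -0.277  -0.317]
```

View pics/c5.png

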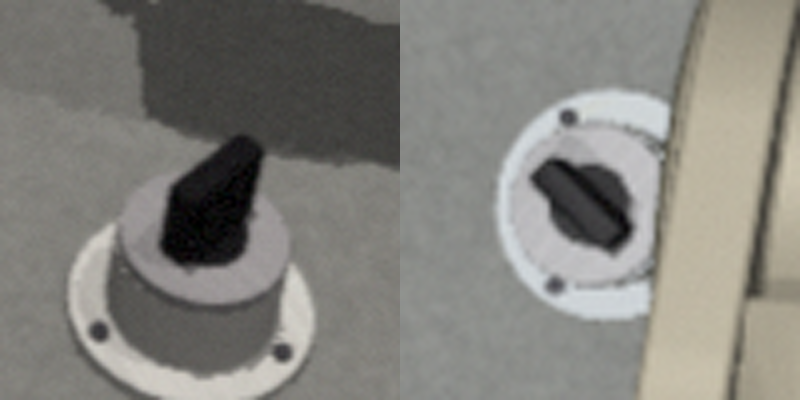

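The plug stands upright and flat on the rim. The collar centre is at crop x≈204 and the rim centre at ≈201, about 1 mm apart. The gripper is clear, so I hand in.

Emit:
play_rows:
  plan:
    - [[0,0,0,0,130],[0,0,0,0,130],[0,0,0,0,130]]

```text
t: 23.2
position: [0.4723, 0.0166, 0.2188]
tcp_rot: [-1.243, 2.885, 0.0]
contact_force: [0.9, -0.3, 0.1]
width: 0.0416
finger_force: 0.0
```

```bash
python3 -c "
from plant import robot
print(robot.sign_off())"
```

```text
the job is handed in; nothing more can be done
None
```

The plug came free after about 56° of counter-clockwise turn, was lifted straight out without forcing, and now stands upright in the parking cup with its collar on the rim; I handed the job in at about 23 s, but no verdict came back.

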